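# Open a label printer for a roll change

### The job

The desktop label printer's roll is nearly used up: get the printer ready for a roll change. Press its release tab so that the cover springs ajar by itself, push the cover right back until it stays fully open, then push the roll guide sideways away from the roll as far as it goes. Do not press the feed button, leave the old roll lying in the printer, do not disturb the other things on the desk, and finish clear of everything.

Things in the scene. Friction and masses are not known exactly. Their poses are not given: they have to be found in the camera images.
- printer: Desktop label printer, light grey, dark base, fixed: 204 mm long (x -110 to +94), 150 wide, 111 tall when closed. Origin: centre line, underside. x runs from its front to its back, y to its left, z up. Front deck 80 mm high with tab and feed button; behind it, under the cover, the roll bay: inside x -58 to +89, y -71 to +71, floor 14 mm, side walls to 80, front wall to 66, back wall to 78 mm.
- tab_pad (a point): Centre of the release tab's pad: dark, ribbed, 38 mm (x) by 40 mm (y), mid front deck, 5 mm proud; 83 mm above the desk, 96 mm before the printer's origin. Press it straight down from above, best a little before its centre. From 25 mm behind this point a hook stands up to 92 mm and holds the cover; the cover's front is 36 mm behind.
- tab (a joint): Angle of the release tab, a rocker on a crosswise pivot 28 mm behind tab_pad and 7 mm below it. 0 at rest, 0.36 fully pressed (the pad tilts, its front going down, 10 mm down at tab_pad); springs back. Lets the cover go at about 0.2, 6 mm down. Push needed: about 2 N at first, 3 to 5 N at full travel.
- cover_angle (a joint): Cover angle: 0 closed and latched (cannot be lifted), about 0.4 sprung ajar, 1.90 fully open at its stop, front edge up and back. Left alone below about 1.3 it sinks back to ajar; beyond that it falls open by itself, damped. Needs under 2 N at its edge.
- cover_edge (a point): Middle of the cover's lower front edge, moves with it: 149.5 mm from the hinge axis, level with the hinge when closed. Ajar, it stands about 140 mm above the desk, and fingers can push it back from in front.
- guide (a joint): Travel of the roll guide in m along the printer's -y (to its right). 0 to 0.01 at the start, close beside the roll; 0.045 at its outer stop. Stays where it is left; friction 1 to 2 N.
- guide_face (a point): Point on the roll guide's roll-side face, 83 mm above the desk, moves with it. The guide is an upright dark arch-topped plate, 4 mm thick (from this face to the printer's right), 52 mm wide (x), top at 96 mm; the face is free to push above the roll. A like plate at the bay's left end is fixed; the guide's path to the right is clear.
- label_roll: Nearly used label roll, 48 mm diameter, 50 mm wide, white, brown core; lies loose crosswise on two rollers in the roll bay, left of the guide, under the cover. Origin: its centre, 44 mm above the desk (top at 68 mm). Its y is the roll's axis. Stays in place.
- feed (a joint): Travel of the feed button in m, 0 at rest, 0.0035 fully pressed. Not to be pressed.
- feed_top (a point): Centre of the top of the feed button: round, dark, 15 mm across, on the front deck 48 mm to the printer's left of its centre line, 76 mm before its origin, 83 mm above the desk.
- spare_roll: New full label roll, 76 mm diameter, 50 mm high, standing on end beside the printer. Origin: centre of underside. Leave alone.
- stapler: Black stapler, 34x131x46 mm, origin under its centre, long along its y. Leave alone.
- notes: Pad of sticky notes, 76x76x12 mm, origin under its centre. Leave alone.
- cup: White cup, 72 mm diameter, 83 mm high, origin under its centre. Leave alone.
- marker: Black marker pen, 17x135x18 mm, origin under its centre. Leave alone.
- eraser: Eraser, 23x52x13 mm, origin under its centre. Leave alone.
- calculator: Desk calculator, 150x105x29 mm, origin under its centre. Leave alone.
- cover: The cover: hollow light grey shell, 150 mm wide, 28 mm deep, open below. Origin on its hinge axis (along y), on the printer's centre line, 88 mm behind the printer's origin and 82 mm up. Closed, its axes are parallel to the printer's and it reaches 150 mm forward (-x) of the origin.
- monitor_left: Black monitor behind and left of the printer, fixed. Its screen hangs 232 to 563 mm above the desk, 50 mm thick, from its near left end at about world x 0.58, y 0.07 back to x 0.94, y -0.35. Not part of the job: keep the arm clear of it, also on the way in from the left.

How it is judged:
By the outcome, as a careful person would: the job done as asked, in the order asked, and still so for the second after the job is handed in, with the robot touching nothing.
It also fails if it takes over 51 s, if anything falls off the work surface, if the arm or the gripper's body presses on something with over 40 N, if the wrist force passes 120 N, or if a joint passes its speed limit or range.

### The arm

A 7-joint arm with a two-finger parallel gripper is mounted at the origin on a cart in front of the work surface, level with it; the furniture and walls round the work are solid. World frame = base frame: x ahead of the robot, y to its left, z up, the work surface at z = 0. Lengths are in m, angles in rad, forces in N, time in s.
With the tool pointing down it reaches from about 0.35 to 0.9 m from the base axis. Payload 8.1 kg.
Tool frame: the origin (TCP) lies midway between the tips of the shut fingers; the grasp point (between the pads) lies 19 mm behind it; z points along the fingers, y is the line along which they close (so a half turn about z gives the same grasp; the last joint's range is limited). The gripper opens to 92 mm and grips with 3 to 60 N. Pads are 19 mm wide; open, the fingers measure 130 mm over their backs; the gripper's body (75 mm by 190 mm) begins 47 mm behind the grasp point.
Start: joints at [-1.389, 0.434, 0.025, 1.573, -0.012, 1.134, -0.075], TCP at [0.176, 0.6, 0.227] pointing down, gripper open.
Joint ranges: [-2.62, 2.62], [-0.44, 2.09], [-1.27, 1.32], [0.08, 2.57], [-1.32, 4.46], [0.12, 2], [-2.74, 2.74]. Speed limits (rad/s): [2.22, 2.22, 3.01, 3.01, 3.14, 3.14, 3.14].

### API

Orientations are given as a rotation vector (axis times angle).
In Python, from cell import arm gives the robot as it stands.
- The arm moves only by the tool carry_out, never from a script. Its arguments are lists of equal length, an entry for each row: "claw": the finger opening in cm, from 0 to 9.18; "delta_pos": the shift along the tool's x, y, z in cm, a list of three; "angular": the turn, a rotation vector about the tool's x, y, z in rad, a list of three. In form: {"claw": [claw, ...], "delta_pos": [[dx, dy, dz], ...], "angular": [[ax, ay, az], ...]}. A call has 1 to 20 rows; each row shifts and turns the commanded pose from where the row before left it, along the tool's axes as they then stand; what a row does not reach is not made up. A row lasts 1/10 s, in which the tool goes at most 50 mm and 8.59 degrees, less where a joint would pass 70% of its speed; a pose out of reach is approached as far as the arm can. A call with a gripper value outside its range is refused whole. The fingers move at their own pace and stop on an object; "force" is the grip in N (left out, the last holds). Time passes only in rows, so rows that do not move let the fingers close. It gives the time, the measured TCP pose, the force, the opening and the grip force at its end, in the units of the state.
- arm.observe(): the state, without advancing time (a new reading comes with each control period).
- arm.get_image(name): name is "side" or "top"; returns a dict with "frame" (480x640x3 uint8, red, green, blue), "mtx" (3x3 intrinsics, pixels), "T" (4x4, takes a point from camera to world coordinates). Camera axes: x right, y down, z forward; pixel columns grow to the right and rows downward; lengths in m; the calibration is good to about 2 mm. A picture is of the moment at which its call begins. There is no depth.
- arm.sign_off(): hands the job in; it is judged then, once.
Trained networks look in a picture, given as the dict that the camera call returned (one of the last four; its "shot" number tells which), for a name from the list of things; names that differ only in an ending like _2 or _b are one class to them, and where a whole thing is asked for, a point or a joint stands for the part that bears it (a point fixed in the world has none). Each returns a list of dicts, best first, with "conf" (0 to 1); they miss things now and then, are a little off and sometimes report something else, mostly with a low value. They report only what shows in the picture. A call takes as long as a camera call.
- arm.look_for(label, picture): "centre" ([column, row] as shares, 0 to 1, of the picture: columns of its width, rows of its height, amid what is visible of it).
- arm.trace(label, picture): "region" (480x640 bool, what is visible of it) and "centre" ([column, row] as shares, 0 to 1, of the picture: columns of its width, rows of its height, amid what is visible of it).
- arm.place_of(label, picture): "centre" ([column, row] as shares, 0 to 1, of the picture: columns of its width, rows of its height: a listed point, or the origin of a listed thing).
The state is a dict: "clock": time; "joints": joint angles; "dq": joint speeds; "joint_efforts": joint torques, N m; "position": TCP position; "ee_rot": TCP orientation; "force": force on the tool from outside, world axes, zero at the start; "ft_torque": the same for the moment, N m; "width": opening from 0.0 (shut) to 1.0 (fully open); "gripper_force": force on a finger pad.
Only numpy, scipy, OpenCV 4.12 (cv2) and the standard library are available. Lean on these libraries where they do the work, as an engineer would, in place of code of your own. Each camera call takes 0.05 s, during which the arm holds its last target. There are 200 camera calls.

## Working session

There is one attempt and no reset: what is moved stays moved. The work goes in short steps, Python scripts to look and compute and a tool call to move; the robot and the scene stay as the last step left them, time stands still between calls to the robot, and variables do not carry over. Pictures are saved under pics/ and viewed, at most 10 in all, crops included, and the job is handed in when it is done.

Besides the shell and the picture viewer there is one more tool, called by a JSON object that holds its "name" and its "arguments", one argument or row to a line. carry_out: Moves the arm, as the interface text tells. Its arguments: {"type":"object","properties":{"claw":{"type":"array","items":{"type":"number"}},"delta_pos":{"type":"array","items":{"type":"array","items":{"type":"number"}}},"angular":{"type":"array","items":{"type":"array","items":{"type":"number"}}},"force":{"type":"number"}},"required":["claw","delta_pos","angular"]}

```bash
mkdir -p pics; cat > h.py <<'E'
from cell import arm
import numpy as np, cv2
from scipy.spatial.transform import Rotation as R
def ray(p,c):
    K,T=np.array(p['mtx']),np.array(p['T'])
    d=T[:3,:3]@np.linalg.solve(K,[c[0]*640,c[1]*480,1]); return T[:3,3],d
def atz(p,c,z):
    o,d=ray(p,c); return o+d*(z-o[2])/d[2]
def save(p,n): cv2.imwrite('pics/'+n,cv2.cvtColor(p['frame'],cv2.COLOR_RGB2BGR))
E
python3 - <<'E'
from h import *
np.set_printoptions(precision=4,suppress=True)
Z=dict(printer=0,tab_pad=.083,feed_top=.083,cover=.082,cover_edge=.082,spare_roll=0,stapler=0,notes=0,cup=0,marker=0,eraser=0,calculator=0,guide_face=.083)
for v in ('top','side'):
    p=arm.get_image(v); save(p,v+'0.png'); print(v,np.array(p['T'])[:3,3])
    for n,z in Z.items():
        for r in arm.place_of(n,p)[:1]: print(n,round(r['conf'],2),np.array(r['centre'])*[640,480],atz(p,r['centre'],z))
s=arm.observe(); print(s)
E
```

```text
top [ 0.31   -0.0952  1.4844]
printer 0.69 [359.872 272.784] [ 0.5085 -0.2111  0.    ]
tab_pad 0.69 [368.384 299.28 ] [ 0.4235 -0.2257  0.083 ]
feed_top 0.55 [346.688 294.72 ] [ 0.4371 -0.1662  0.083 ]
cover 0.63 [362.496 231.504] [ 0.615  -0.2159  0.082 ]
cover_edge 0.96 [364.288 285.792] [ 0.461  -0.2157  0.082 ]
stapler 0.58 [399.872 251.52 ] [ 0.57   -0.3321  0.    ]
notes 0.8 [413.504 295.008] [ 0.4403 -0.3658  0.    ]
cup 0.92 [438.08  254.304] [ 0.5597 -0.4453  0.    ]
marker 0.66 [259.392 310.08 ] [0.4047 0.0841 0.    ]
eraser 0.62 [236.416 284.304] [0.4809 0.1519 0.    ]
calculator 0.64 [188.992 291.12 ] [0.4635 0.2899 0.    ]
side [0.2942 0.8579 0.7554]
printer 0.67 [349.824 251.712] [ 0.5277 -0.2243  0.    ]
tab_pad 0.51 [391.296 232.32 ] [ 0.4286 -0.2132  0.083 ]
feed_top 0.54 [385.408 237.888] [ 0.4372 -0.1852  0.083 ]
cover 0.87 [316.48  219.408] [ 0.6132 -0.2174  0.082 ]
cover_edge 0.91 [377.92 226.32] [ 0.4641 -0.2316  0.082 ]
spare_roll 0.75 [365.504 296.496] [ 0.4521 -0.0638  0.    ]
notes 0.63 [394.496 226.992] [ 0.4417 -0.3745  0.    ]
cup 0.78 [356.928 206.688] [ 0.5629 -0.4506  0.    ]
marker 0.62 [374.912 337.104] [0.4058 0.0572 0.    ]
eraser 0.65 [326.912 362.88 ] [0.4791 0.1539 0.    ]
calculator 0.76 [313.6  415.92] [0.467  0.2796 0.    ]
{'clock': 1.4, 'joints': array([-1.3886,  0.4345,  0.025 ,  1.5732, -0.0116,  1.134 , -0.0751]), 'dq': array([ 0.0003,  0.0005,  0.0014, -0.0004,  0.0001, -0.0007,  0.0008]), 'joint_efforts': array([  0.0005, -66.7667,   0.9841, -31.4797,  -0.0607,   0.0329,
         0.    ]), 'position': array([0.1756, 0.5999, 0.2267]), 'ee_rot': array([-0.4459, -3.1098, -0.0001]), 'force': array([-0.0472,  0.4271,  0.0632]), 'ft_torque': array([ 0.0181, -0.0178,  0.0251]), 'gripper_force': 0.0, 'width': 0.996941127958043}
```

```bash
python3 - <<'E'
import cv2
a=cv2.imread('pics/top0.png')[200:340,300:460]; b=cv2.imread('pics/side0.png')[130:350,260:460]
cv2.imwrite('pics/top0c.png',cv2.resize(a,(800,600)[:2] if 0 else (640,560),interpolation=cv2.INTER_CUBIC))
cv2.imwrite('pics/side0c.png',cv2.resize(b,(545,600),interpolation=cv2.INTER_CUBIC))
E
```

```text
(no output)
```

View pics/top0c.png

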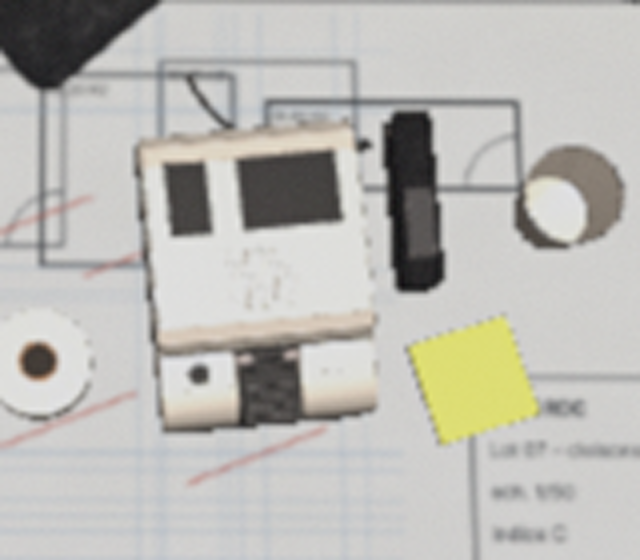

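View pics/side0.png

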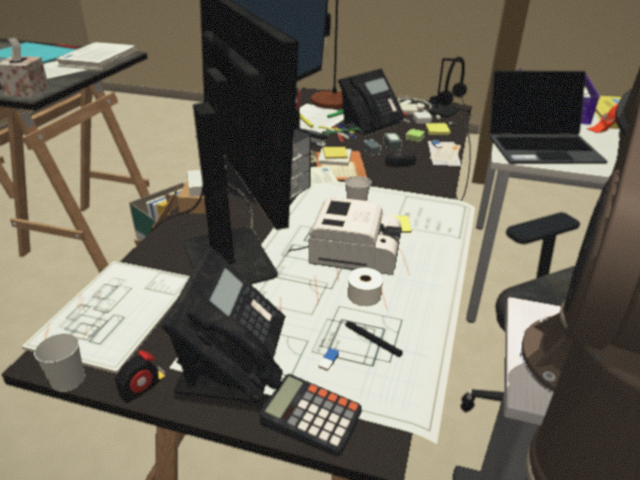

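The top crop shows the printer with its tab at about (367, 297) and feed button at (350, 293), yawed slightly to the left. The side view confirms the layout, with the monitor behind and left. Next I fit the printer's pose.

```bash
cat >> h.py <<'E'
def mv(targets,pose=None):
    """targets: (xyz world, R target or None, nrows) -> prints tool-frame row lists"""
    s=arm.observe(); p=np.array(s['position']);r=R.from_rotvec(s['ee_rot'])
    if pose: p,r=np.array(pose[0]),R.from_rotvec(pose[1])
    for q,rt,n in targets:
        q=np.array(q); rt=rt or r
        w=(r.inv()*rt).as_rotvec()
        # rows with same body twist part: rotate in n steps; delta in current tool frame
        for i in range(n):
            ri=r*R.from_rotvec(w*i/n); print('',np.round(ri.inv().apply((q-p)/n)*100,2).tolist(),np.round(w/n,3).tolist())
        p,r=q,rt; print('--')
def down(yaw,tilt=0.):
    """tool z down tilted forward by tilt in printer x; tool y along -printer y..(x_tool = fwd)"""
    b=np.column_stack([[1,0,0],[0,-1,0],[0,0,-1]])
    return R.from_euler('z',yaw)*R.from_euler('y',-tilt)*R.from_matrix(b)
E
python3 - <<'E'
from h import *
from scipy.optimize import least_squares
np.set_printoptions(precision=4,suppress=True)
P=dict(printer=[0,0,0],tab_pad=[-.096,0,.083],feed_top=[-.076,.048,.083],cover=[.088,0,.082],cover_edge=[-.0615,0,.082])
obs=[]
for v in ('top','side'):
  for k in range(1):
    p=arm.get_image(v)
    for n,X in P.items():
        for r in arm.place_of(n,p)[:1]: obs.append((p,X,np.array(r['centre'])*[640,480],1,n,v))
    if v=='top':
        obs+=[(p,P['feed_top'],np.array([349.6,293.4]),2,'myfeed',v),(p,P['tab_pad'],np.array([367.4,297.]),2,'mytab',v),
         (p,[-.11,.075,.04],np.array([341.3,307.3]),1,'cornL',v),(p,[-.11,-.075,.04],np.array([393.8,302.]),1,'cornR',v)]
def proj(p,X):
    T=np.linalg.inv(np.array(p['T'])); c=np.array(p['mtx'])@(T[:3,:3]@X+T[:3,3]); return c[:2]/c[2]
def f(q,raw=0):
    W=lambda X: R.from_euler('z',q[2]).apply(X)+[q[0],q[1],0]
    return [ (proj(p,W(X))-c)*(1 if raw else w) for p,X,c,w,n,v in obs]
s=least_squares(lambda q:np.ravel(f(q)),[.52,-.21,.1],loss='soft_l1')
print(s.x)
for o,e in zip(obs,f(s.x,1)): print(o[5],o[4],e)
for n,X in P.items(): print(n,R.from_euler('z',s.x[2]).apply(X)+[s.x[0],s.x[1],0])
st=arm.observe(); print(R.from_rotvec(st['ee_rot']).as_matrix(), down(.1).as_rotvec())
E
```

```text
[ 0.5202 -0.2186  0.0592]
top printer [ 1.0707 -1.9319]
top tab_pad [ 1.2677 -0.9407]
top feed_top [ 1.5849 -0.4571]
top cover [-1.1892  1.9287]
top cover_edge [-0.4513 -1.2723]
top myfeed [ 0.2729 -0.3371]
top mytab [0.4597 1.9633]
top cornL [-0.7075 -0.0641]
top cornR [-0.5058  1.121 ]
side printer [37.8752 32.1066]
side tab_pad [-1.206  0.638]
side feed_top [-1.2673  2.3552]
side cover [4.5308 2.4513]
side cover_edge [-1.109   2.1504]
printer [ 0.5202 -0.2186  0.    ]
tab_pad [ 0.4244 -0.2242  0.083 ]
feed_top [ 0.4415 -0.1751  0.083 ]
cover [ 0.6081 -0.2134  0.082 ]
cover_edge [ 0.4589 -0.2222  0.082 ]
[[-0.9597  0.281   0.    ]
 [ 0.281   0.9597  0.    ]
 [-0.      0.     -1.    ]] [3.1377 0.157  0.    ]
```

```bash
python3 - <<'E'
from h import *
p=arm.get_image('top')
for yaw in (.06,.105):
    r=R.from_euler('z',yaw); 
    for c,X in (((349.6,293.4),[-.076,.048,.083]),((367.4,297.),[-.096,0,.083])):
        w=atz(p,(c[0]/640,c[1]/480),.083); print(yaw,w,w-r.apply(X))
mv([((.41,.25,.24),R.from_euler('z',-1.35)*R.from_rotvec(arm.observe()['ee_rot']),9),((.40,-.22,.22),down(.1),10)])
E
```

```text
0.06 [ 0.44062292 -0.17436585  0.083     ] [ 5.19364433e-01 -2.17722207e-01 -4.16333634e-17]
0.06 [ 0.42982814 -0.22316738  0.083     ] [ 5.25655391e-01 -2.17410835e-01 -4.16333634e-17]
0.105 [ 0.44062292 -0.17436585  0.083     ] [ 5.21235099e-01 -2.14136144e-01 -4.16333634e-17]
0.105 [ 0.42982814 -0.22316738  0.083     ] [ 5.25299425e-01 -2.13105891e-01 -4.16333634e-17]
 [-3.59, -3.0, -0.15] [-0.0, -0.0, 0.15]
 [-4.0, -2.43, -0.15] [-0.0, -0.0, 0.15]
 [-4.32, -1.8, -0.15] [-0.0, -0.0, 0.15]
 [-4.54, -1.14, -0.15] [-0.0, -0.0, 0.15]
 [-4.66, -0.45, -0.15] [-0.0, -0.0, 0.15]
 [-4.67, 0.25, -0.15] [-0.0, -0.0, 0.15]
 [-4.58, 0.95, -0.15] [-0.0, -0.0, 0.15]
 [-4.39, 1.62, -0.15] [-0.0, -0.0, 0.15]
 [-4.1, 2.26, -0.15] [-0.0, -0.0, 0.15]
--
 [-4.7, 0.2, 0.2] [0.0, -0.0, 0.141]
 [-4.62, 0.86, 0.2] [0.0, -0.0, 0.141]
 [-4.46, 1.5, 0.2] [0.0, -0.0, 0.141]
 [-4.2, 2.11, 0.2] [0.0, -0.0, 0.141]
 [-3.87, 2.68, 0.2] [0.0, -0.0, 0.141]
 [-3.45, 3.19, 0.2] [0.0, -0.0, 0.141]
 [-2.97, 3.64, 0.2] [0.0, -0.0, 0.141]
 [-2.43, 4.02, 0.2] [0.0, -0.0, 0.141]
 [-1.84, 4.33, 0.2] [0.0, -0.0, 0.141]
 [-1.22, 4.54, 0.2] [0.0, -0.0, 0.141]
--
```

{"name": "carry_out", "arguments": {
  "claw": [0, 0, 0, 0, 0, 0, 0, 0, 0, 0, 0, 0, 0, 0, 0, 0, 0, 0, 0],
  "delta_pos": [
    [-3.6, -3.0, -0.15],
    [-4.0, -2.4, -0.15],
    [-4.3, -1.8, -0.15],
    [-4.5, -1.1, -0.15],
    [-4.65, -0.45, -0.15],
    [-4.65, 0.25, -0.15],
    [-4.6, 0.95, -0.15],
    [-4.4, 1.6, -0.15],
    [-4.1, 2.25, -0.15],
    [-4.7, 0.2, 0.2],
    [-4.6, 0.85, 0.2],
    [-4.45, 1.5, 0.2],
    [-4.2, 2.1, 0.2],
    [-3.85, 2.7, 0.2],
    [-3.45, 3.2, 0.2],
    [-3.0, 3.65, 0.2],
    [-2.4, 4.0, 0.2],
    [-1.85, 4.3, 0.2],
    [-1.2, 4.5, 0.2]
  ],
  "angular": [
    [0, 0, 0.15],
    [0, 0, 0.15],
    [0, 0, 0.15],
    [0, 0, 0.15],
    [0, 0, 0.15],
    [0, 0, 0.15],
    [0, 0, 0.15],
    [0, 0, 0.15],
    [0, 0, 0.15],
    [0, 0, 0.14],
    [0, 0, 0.14],
    [0, 0, 0.14],
    [0, 0, 0.14],
    [0, 0, 0.14],
    [0, 0, 0.14],
    [0, 0, 0.14],
    [0, 0, 0.14],
    [0, 0, 0.14],
    [0, 0, 0.14]
  ],
  "force": 20
}}

```text
clock: 3.95
position: [0.4011, -0.22, 0.2206]
ee_rot: [-3.137, -0.16, -0.003]
force: [0.6, 0.6, 0.9]
width: 0.007
gripper_force: 0.0
```

{"name": "carry_out", "arguments": {
  "claw": [0, 0, 0, 0],
  "delta_pos": [
    [0.9, 0.3, 3.5],
    [0.9, 0.2, 4],
    [0, 0, 4],
    [0, 0, 0.5]
  ],
  "angular": [
    [0, 0, 0],
    [0, 0, 0],
    [0, 0, 0],
    [0, 0, 0]
  ]
}}

```text
clock: 4.35
position: [0.4172, -0.2204, 0.097]
ee_rot: [-3.135, -0.167, 0.01]
force: [0.5, 0.9, 0.3]
width: 0.009
gripper_force: 0.0
```

```bash
python3 - <<'E'
from h import *
s=arm.observe(); print(s['position'],s['ee_rot'],s['joints'])
ims=[]
for v,b in (('top',(250,340,310,420)),('side',(180,290,320,440))):
    p=arm.get_image(v); a=cv2.cvtColor(p['frame'],cv2.COLOR_RGB2BGR)[b[0]:b[1],b[2]:b[3]]
    T=np.linalg.inv(np.array(p['T'])); c=np.array(p['mtx'])@(T[:3,:3]@s['position']+T[:3,3]); print(v,c[:2]/c[2])
    ims.append(cv2.resize(a,(390,int(390*a.shape[0]/a.shape[1])),interpolation=cv2.INTER_CUBIC))
h=max(i.shape[0] for i in ims)
cv2.imwrite('pics/a1.png',np.hstack([cv2.copyMakeBorder(i,0,h-i.shape[0],0,5,0) for i in ims]))
E
```

```text
[ 0.41719719 -0.22038651  0.09698361] [-3.13525085 -0.16672775  0.00987904] [-0.22857107  0.44779336  0.80738289  2.12801083 -0.47024784  0.75661397
 -0.58150517]
top [366.99615637 301.21626102]
side [397.17210525 226.48991139]
```

View pics/a1.png

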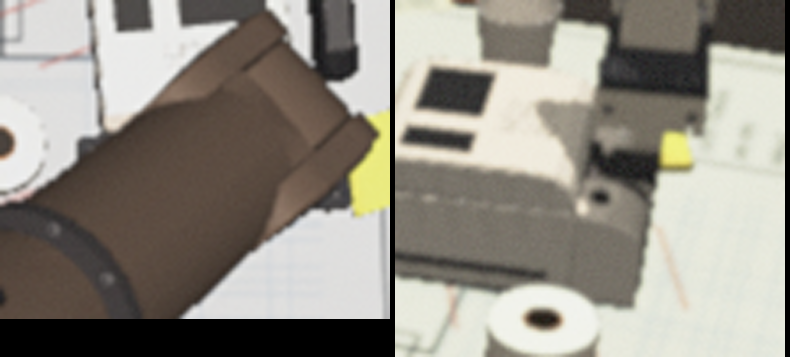

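The right-hand crop shows the closed fingertips above the tab, near (645, 151) in the crop, with the feed button well to the left at (598, 197). I press now.

{"name": "carry_out", "arguments": {
  "claw": [0, 0, 0, 0, 0],
  "delta_pos": [
    [0, 0.2, 0.7],
    [0, 0, 0.5],
    [0, 0, 0.4],
    [0, 0, 0.4],
    [0, 0, 0.2]
  ],
  "angular": [
    [0, 0, 0],
    [0, 0, 0],
    [0, 0, 0],
    [0, 0, 0],
    [0, 0, 0]
  ]
}}

```text
clock: 4.95
position: [0.4198, -0.2234, 0.0783]
ee_rot: [-3.137, -0.168, -0.001]
force: [-1.7, 0.5, 1.7]
width: 0.004
gripper_force: 1.4
```

{"name": "carry_out", "arguments": {
  "claw": [0, 0, 0, 0],
  "delta_pos": [
    [0, 0, 0.3],
    [0, 0, 0.3],
    [0, 0, 0.2],
    [0, 0, 0]
  ],
  "angular": [
    [0, 0, 0],
    [0, 0, 0],
    [0, 0, 0],
    [0, 0, 0]
  ]
}}

```text
clock: 5.35
position: [0.4202, -0.2236, 0.0719]
ee_rot: [-3.136, -0.166, -0.003]
force: [-9.5, 6.9, 42.2]
width: 0.005
gripper_force: 21.4
```

```bash
python3 - <<'E'
from h import *
s=arm.observe(); print(s['position'],s['force'])
p=arm.get_image('side'); cv2.imwrite('pics/a2.png',cv2.resize(cv2.cvtColor(p['frame'],cv2.COLOR_RGB2BGR)[170:290,280:440],(480,360),interpolation=cv2.INTER_CUBIC))
for n in ('cover_edge',): print([(r['conf'],np.array(r['centre'])*[640,480]) for r in arm.place_of(n,p)[:2]])
E
```

```text
[ 0.42023103 -0.22363642  0.07193397] [-9.49212028  6.8968575  42.1775713 ]
[(0.76, array([372.992, 206.496]))]
```

View pics/a2.png

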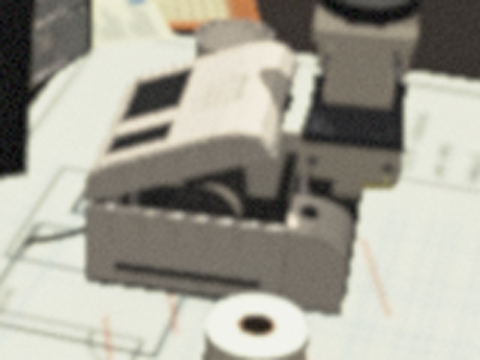

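The side view shows the cover sprung ajar, with its edge at about (373, 206). Next I back off, tilt the tool and plan the push.

```bash
cat >> h.py <<'E'
O=np.array([.522,-.2145,0]); YAW=.1
W=lambda x,y,z: R.from_euler('z',YAW).apply(np.array([x,y,z])/1000)+O
E
python3 - <<'E'
from h import *
t=.6; D=down(.1,t); print(D.as_matrix()[:,2])
s=arm.observe(); p=s['position'].copy(); 
tip=lambda th: W(88-149.5*np.cos(th)+11.3-7.8,0,82+149.5*np.sin(th)-21.9)
mv([(p+[0,0,.022],None,2),(W(-130,0,118),D,5),(W(-60,0,118),D,3)]+[(tip(th),D,1) for th in np.arange(.4,1.46,.075)])
E
```

```text
[ 0.56182161  0.05637019 -0.82533561]
 [0.0, -0.0, -1.1] [0.0, 0.0, 0.0]
 [0.0, -0.0, -1.1] [0.0, 0.0, 0.0]
--
 [-0.56, 0.02, -0.48] [-0.001, 0.12, 0.001]
 [-0.49, 0.02, -0.54] [-0.001, 0.12, 0.001]
 [-0.43, 0.02, -0.6] [-0.001, 0.12, 0.001]
 [-0.35, 0.02, -0.65] [-0.001, 0.12, 0.001]
 [-0.27, 0.02, -0.68] [-0.001, 0.12, 0.001]
--
 [1.93, 0.0, 1.32] [0.0, 0.0, 0.0]
 [1.93, 0.0, 1.32] [0.0, 0.0, 0.0]
 [1.93, 0.0, 1.32] [0.0, 0.0, 0.0]
--
 [1.16, 0.0, 0.75] [0.0, 0.0, 0.0]
--
 [0.97, -0.0, -0.57] [0.0, 0.0, 0.0]
--
 [1.01, -0.0, -0.5] [0.0, 0.0, 0.0]
--
 [1.04, -0.0, -0.42] [0.0, 0.0, 0.0]
--
 [1.07, 0.0, -0.34] [0.0, 0.0, 0.0]
--
 [1.09, -0.0, -0.26] [0.0, 0.0, 0.0]
--
 [1.11, -0.0, -0.18] [0.0, 0.0, 0.0]
--
 [1.12, 0.0, -0.09] [0.0, 0.0, 0.0]
--
 [1.12, 0.0, -0.01] [0.0, 0.0, 0.0]
--
 [1.12, -0.0, 0.07] [0.0, 0.0, 0.0]
--
 [1.11, -0.0, 0.16] [0.0, 0.0, 0.0]
--
 [1.09, -0.0, 0.24] [0.0, 0.0, 0.0]
--
 [1.07, 0.0, 0.32] [0.0, 0.0, 0.0]
--
 [1.05, -0.0, 0.4] [0.0, 0.0, 0.0]
--
 [1.01, -0.0, 0.48] [0.0, 0.0, 0.0]
--
```

{"name": "carry_out", "arguments": {
  "claw": [0, 0, 0, 0, 0, 0, 0, 0, 0, 0, 0],
  "delta_pos": [
    [0, 0, -1.1],
    [0, 0, -1.3],
    [-0.55, 0, -0.5],
    [-0.5, 0, -0.55],
    [-0.45, 0, -0.6],
    [-0.35, 0, -0.65],
    [-0.25, 0, -0.7],
    [1.9, 0, 1.3],
    [1.9, 0, 1.3],
    [1.9, 0, 1.3],
    [0, 0, 0]
  ],
  "angular": [
    [0, 0, 0],
    [0, 0, 0],
    [0, 0.12, 0],
    [0, 0.12, 0],
    [0, 0.12, 0],
    [0, 0.12, 0],
    [0, 0.12, 0],
    [0, 0, 0],
    [0, 0, 0],
    [0, 0, 0],
    [0, 0, 0]
  ]
}}

```text
clock: 6.55
position: [0.4722, -0.2135, 0.0983]
ee_rot: [-3.018, -0.172, -0.684]
force: [-0.8, 0.5, 0.7]
width: 0.001
gripper_force: 0.0
```

```bash
python3 - <<'E'
from h import *
s=arm.observe(); print(s['position'],W(-60,0,118),s['force'],s['joints'],R.from_rotvec(s['ee_rot']).as_matrix()[:,2])
p=arm.get_image('side'); cv2.imwrite('pics/a3.png',cv2.resize(cv2.cvtColor(p['frame'],cv2.COLOR_RGB2BGR)[150:290,280:440],(480,420),interpolation=cv2.INTER_CUBIC))
E
```

```text
[ 0.47220572 -0.21349265  0.09831006] [ 0.46229975 -0.22049     0.118     ] [-0.80242454  0.45922314  0.72191702] [ 0.29359834  0.32207029  0.27005277  2.31094161 -1.17496222  0.39424844
  0.1576513 ] [ 0.42714996  0.06552944 -0.90180309]
```

View pics/a3.png

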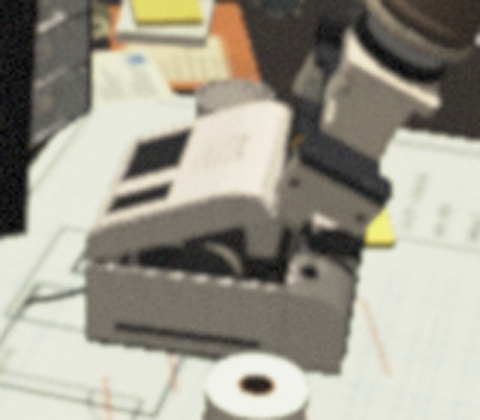

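The side view shows the tool in front of the ajar cover with no contact. The turn stopped at about 0.45 rad of tilt, which is enough, so I plan from this pose.

```bash
python3 - <<'E'
from h import *
tip=lambda th: W(88-149.5*np.cos(th)+1,-5,82+149.5*np.sin(th)-24)
mv([(W(-62,-5,116),None,2)]+[(tip(th),None,1) for th in np.arange(.4,1.46,.075)])
E
```

```text
[-0.11, 0.52, -1.05] [0.0, 0.0, 0.0]
 [-0.11, 0.52, -1.05] [0.0, 0.0, 0.0]
--
 [1.21, 0.02, 0.55] [0.0, 0.0, 0.0]
--
 [0.87, -0.01, -0.71] [0.0, 0.0, 0.0]
--
 [0.92, -0.01, -0.64] [0.0, 0.0, 0.0]
--
 [0.96, -0.01, -0.57] [0.0, 0.0, 0.0]
--
 [1.0, -0.0, -0.5] [0.0, 0.0, 0.0]
--
 [1.04, -0.0, -0.42] [0.0, 0.0, 0.0]
--
 [1.07, 0.0, -0.35] [0.0, 0.0, 0.0]
--
 [1.09, 0.0, -0.26] [0.0, 0.0, 0.0]
--
 [1.11, 0.0, -0.18] [0.0, 0.0, 0.0]
--
 [1.12, 0.01, -0.1] [0.0, 0.0, 0.0]
--
 [1.12, 0.01, -0.01] [0.0, 0.0, 0.0]
--
 [1.12, 0.01, 0.07] [0.0, 0.0, 0.0]
--
 [1.11, 0.01, 0.15] [0.0, 0.0, 0.0]
--
 [1.1, 0.01, 0.24] [0.0, 0.0, 0.0]
--
 [1.08, 0.02, 0.32] [0.0, 0.0, 0.0]
--
```

{"name": "carry_out", "arguments": {
  "claw": [0, 0, 0, 0, 0, 0, 0, 0, 0],
  "delta_pos": [
    [-0.1, 0.5, -1.05],
    [-0.1, 0.5, -1.05],
    [1.2, 0, 0.55],
    [0.85, 0, -0.7],
    [0.9, 0, -0.65],
    [0.95, 0, -0.55],
    [1.0, 0, -0.5],
    [1.05, 0, -0.4],
    [0, 0, 0]
  ],
  "angular": [
    [0, 0, 0],
    [0, 0, 0],
    [0, 0, 0],
    [0, 0, 0],
    [0, 0, 0],
    [0, 0, 0],
    [0, 0, 0],
    [0, 0, 0],
    [0, 0, 0]
  ]
}}

```text
clock: 7.5
position: [0.5046, -0.2211, 0.1629]
ee_rot: [-3.019, -0.17, -0.685]
force: [-0.7, -0.1, 0.8]
width: 0.002
gripper_force: 0.1
```

```bash
python3 - <<'E'
from h import *
s=arm.observe(); print(s['position'],s['force'],s['joints'],R.from_rotvec(s['ee_rot']).as_matrix()[:,2])
tip=lambda th: W(88-149.5*np.cos(th)+1,-5,82+149.5*np.sin(th)-24)
print(tip(.775))
p=arm.get_image('side'); cv2.imwrite('pics/a4.png',cv2.resize(cv2.cvtColor(p['frame'],cv2.COLOR_RGB2BGR)[130:290,270:440],(510,480),interpolation=cv2.INTER_CUBIC))
mv([(tip(th),None,1) for th in np.arange(.85,1.5,.075)])
E
```

```text
[ 0.50458922 -0.2210547   0.16290674] [-0.69895343 -0.10311065  0.79832118] [ 0.12801279  0.24620632  0.43589501  2.18948418 -0.84117501  0.52009981
 -0.2243808 ] [ 0.4275641   0.06439791 -0.90168833]
[ 0.50478218 -0.22125265  0.16260755]
 [1.18, 0.04, -0.34] [0.0, 0.0, 0.0]
--
 [1.09, 0.0, -0.26] [0.0, 0.0, 0.0]
--
 [1.11, 0.0, -0.18] [0.0, 0.0, 0.0]
--
 [1.12, 0.01, -0.1] [0.0, 0.0, 0.0]
--
 [1.12, 0.01, -0.01] [0.0, 0.0, 0.0]
--
 [1.12, 0.01, 0.07] [0.0, 0.0, 0.0]
--
 [1.11, 0.01, 0.15] [0.0, 0.0, 0.0]
--
 [1.1, 0.01, 0.24] [0.0, 0.0, 0.0]
--
 [1.07, 0.01, 0.32] [0.0, 0.0, 0.0]
--
```

View pics/a4.png

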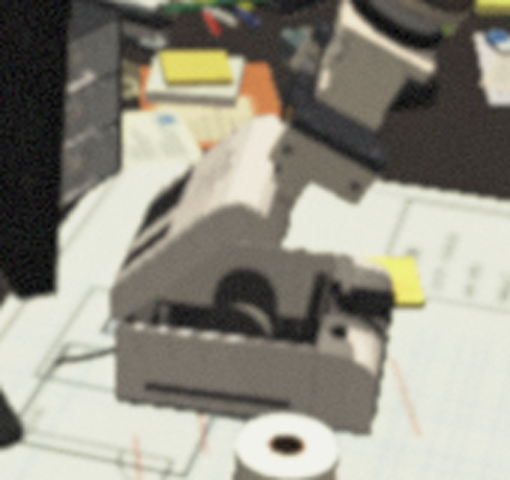

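The cover is lifting to about 0.75 rad on the fingers, and the tab is back at rest. I continue the push.

{"name": "carry_out", "arguments": {
  "claw": [0, 0, 0, 0, 0, 0, 0, 0, 0, 0],
  "delta_pos": [
    [1.2, 0, -0.35],
    [1.1, 0, -0.25],
    [1.1, 0, -0.2],
    [1.1, 0, -0.1],
    [1.1, 0, 0],
    [1.1, 0, 0.05],
    [1.1, 0, 0.15],
    [1.1, 0, 0.25],
    [1.1, 0, 0.3],
    [0, 0, 0]
  ],
  "angular": [
    [0, 0, 0],
    [0, 0, 0],
    [0, 0, 0],
    [0, 0, 0],
    [0, 0, 0],
    [0, 0, 0],
    [0, 0, 0],
    [0, 0, 0],
    [0, 0, 0],
    [0, 0, 0]
  ]
}}

```text
clock: 8.55
position: [0.5939, -0.2115, 0.2066]
ee_rot: [-3.019, -0.169, -0.683]
force: [-0.5, -0.5, 0.4]
width: 0.007
gripper_force: 0.0
```

```bash
python3 - <<'E'
from h import *
s=arm.observe(); print(s['position'],s['force'])
E
```

```text
[ 0.59386418 -0.21147173  0.20663772] [-0.45960704 -0.54760172  0.40177901]
```

Now I hold briefly while the cover falls open, back off toward the front, then look from above.

{"name": "carry_out", "arguments": {
  "claw": [0, 0, 0, 0, 0, 0, 0, 0, 0, 0],
  "delta_pos": [
    [0, 0, 0],
    [0, 0, 0],
    [0, 0, 0],
    [-1.5, 0, -1.5],
    [-3, 0, -2],
    [-4, 0, -1.5],
    [-4, 0, -1.5],
    [-4, 0, -1.5],
    [-4, 0, -1.5],
    [-2, 0, -1]
  ],
  "angular": [
    [0, 0, 0],
    [0, 0, 0],
    [0, 0, 0],
    [0, 0, 0],
    [0, 0, 0],
    [0, 0, 0],
    [0, -0.1, 0],
    [0, -0.1, 0],
    [0, -0.12, 0],
    [0, -0.12, 0]
  ]
}}

```text
clock: 9.55
position: [0.3423, -0.2417, 0.2247]
ee_rot: [-3.12, -0.171, 0.001]
force: [1.3, 1.2, 0.4]
width: 0.005
gripper_force: 0.0
```

```bash
python3 - <<'E'
from h import *
s=arm.observe(); print(s['position'],s['ee_rot'],s['force'])
ims=[]
for v,b in (('top',(200,330,310,440)),('side',(150,290,280,420))):
    p=arm.get_image(v); a=cv2.cvtColor(p['frame'],cv2.COLOR_RGB2BGR)[b[0]:b[1],b[2]:b[3]]
    for n,z in (('guide_face',.083),('label_roll',.044),('cover_edge',.2235)):
        for r in arm.place_of(n,p)[:1]:
            w=atz(p,r['centre'],z); print(v,n,r['conf'],np.array(r['centre'])*[640,480],w,'printer',R.from_euler('z',-YAW).apply(w-O))
    ims.append(cv2.resize(a,(395,395),interpolation=cv2.INTER_CUBIC))
cv2.imwrite('pics/a5.png',np.hstack(ims))
E
```

```text
[ 0.342331   -0.24172977  0.22467555] [-3.11965494e+00 -1.71110436e-01  8.43048736e-04] [1.31094229 1.1683884  0.42802231]
top guide_face 0.4 [365.504 262.08 ] [ 0.52722866 -0.22128777  0.083     ] printer [ 0.00452489 -0.00727586  0.083     ]
top label_roll 0.63 [352.    267.312] [ 0.51879974 -0.18555655  0.044     ] printer [-0.00029475  0.02911835  0.044     ]
top cover_edge 0.72 [358.912 204.816] [ 0.65464312 -0.19680436  0.2235    ] printer [0.13374707 0.00436502 0.2235    ]
side guide_face 0.65 [348.928 225.792] [ 0.53040418 -0.21120522  0.083     ] printer [0.00869113 0.0024393  0.083     ]
side label_roll 0.73 [392.192 229.104] [ 0.43689611 -0.29095466  0.044     ] printer [-0.09231146 -0.06757649  0.044     ]
side cover_edge 0.78 [298.112 163.2  ] [ 0.65945566 -0.21937056  0.2235    ] printer [ 0.13628271 -0.0185689   0.2235    ]
```

View pics/a5.png

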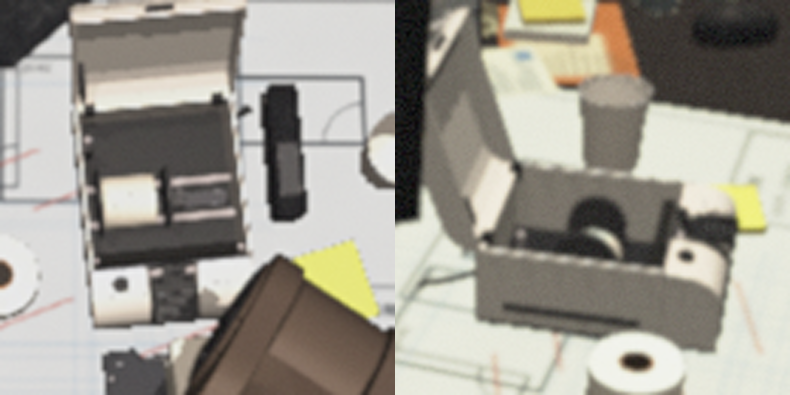

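The cover stands fully open, with its edge at printer x ≈ 136 mm as expected. The guide shows at about (364, 264) in the top picture, with the roll to its left.

```bash
python3 - <<'E'
from h import *
mv([(W(5,24,170),down(.1),5),(W(5,24,82),None,4)])
E
```

```text
[3.65, -0.58, 1.11] [-0.004, -0.001, 0.003]
 [3.65, -0.59, 1.1] [-0.004, -0.001, 0.003]
 [3.65, -0.6, 1.09] [-0.004, -0.001, 0.003]
 [3.65, -0.62, 1.09] [-0.004, -0.001, 0.003]
 [3.64, -0.63, 1.08] [-0.004, -0.001, 0.003]
--
 [0.0, 0.0, 2.2] [0.0, 0.0, 0.0]
 [0.0, 0.0, 2.2] [0.0, 0.0, 0.0]
 [0.0, 0.0, 2.2] [0.0, 0.0, 0.0]
 [0.0, 0.0, 2.2] [0.0, 0.0, 0.0]
--
```

{"name": "carry_out", "arguments": {
  "claw": [0, 0, 0, 0, 0, 0, 0, 0, 0],
  "delta_pos": [
    [3.65, -0.6, 1.1],
    [3.65, -0.6, 1.1],
    [3.65, -0.6, 1.1],
    [3.65, -0.6, 1.1],
    [3.65, -0.65, 1.1],
    [0, 0, 2.2],
    [0, 0, 2.2],
    [0, 0, 2],
    [0, 0, 0]
  ],
  "angular": [
    [-0.004, 0, 0.003],
    [-0.004, 0, 0.003],
    [-0.004, 0, 0.003],
    [-0.004, 0, 0.003],
    [-0.004, 0, 0.003],
    [0, 0, 0],
    [0, 0, 0],
    [0, 0, 0],
    [0, 0, 0]
  ]
}}

```text
clock: 10.85
position: [0.5236, -0.1897, 0.1037]
ee_rot: [3.137, 0.155, 0.002]
force: [0.4, 0.6, 0.2]
width: 0.003
gripper_force: 0.0
```

```bash
python3 - <<'E'
from h import *
s=arm.observe(); print(R.from_euler('z',-YAW).apply(s['position']-O),s['ee_rot'],s['force'])
p=arm.get_image('side'); cv2.imwrite('pics/a6.png',cv2.resize(cv2.cvtColor(p['frame'],cv2.COLOR_RGB2BGR)[150:290,280:420],(480,480),interpolation=cv2.INTER_CUBIC))
E
```

```text
[0.00402829 0.0245522  0.10369139] [3.13655573e+00 1.54805608e-01 2.03290287e-03] [0.39622501 0.5991076  0.21393852]
```

View pics/a6.png

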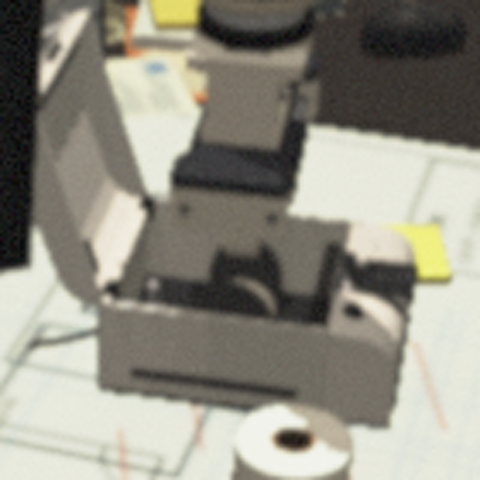

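The fingertips are above the roll, just left of the guide. I go down 20 mm, then push sideways.

{"name": "carry_out", "arguments": {
  "claw": [0, 0, 0, 0, 0, 0, 0, 0],
  "delta_pos": [
    [0, 0, 1],
    [0, 0, 1],
    [0, 0, 0],
    [0, 0.7, 0],
    [0, 0.7, 0],
    [0, 0.6, 0],
    [0, 0.5, 0],
    [0, 0, 0]
  ],
  "angular": [
    [0, 0, 0],
    [0, 0, 0],
    [0, 0, 0],
    [0, 0, 0],
    [0, 0, 0],
    [0, 0, 0],
    [0, 0, 0],
    [0, 0, 0]
  ]
}}

```text
clock: 11.7
position: [0.5281, -0.2163, 0.0867]
ee_rot: [3.135, 0.153, 0.009]
force: [-0.1, -0.1, 0.5]
width: 0.005
gripper_force: 0.1
```

{"name": "carry_out", "arguments": {
  "claw": [0, 0, 0, 0, 0, 0],
  "delta_pos": [
    [0, 0.6, 0],
    [0, 0.6, 0],
    [0, 0.5, 0],
    [0, 0.4, 0],
    [0, 0, 0],
    [0, 0, 0]
  ],
  "angular": [
    [0, 0, 0],
    [0, 0, 0],
    [0, 0, 0],
    [0, 0, 0],
    [0, 0, 0],
    [0, 0, 0]
  ]
}}

```text
clock: 12.3
position: [0.5302, -0.2364, 0.0864]
ee_rot: [3.135, 0.155, 0.009]
force: [0.1, -0.4, -0.6]
width: 0.006
gripper_force: 0.0
```

```bash
python3 - <<'E'
from h import *
s=arm.observe(); print(R.from_euler('z',-YAW).apply(s['position']-O),s['ee_rot'],s['force'])
p=arm.get_image('side'); cv2.imwrite('pics/a7.png',cv2.resize(cv2.cvtColor(p['frame'],cv2.COLOR_RGB2BGR)[150:290,280:420],(480,480),interpolation=cv2.INTER_CUBIC))
E
```

```text
[ 0.00593278 -0.02257739  0.08637679] [3.13475113 0.15481818 0.00887869] [ 0.09175983 -0.37649597 -0.61322485]
```

View pics/a7.png

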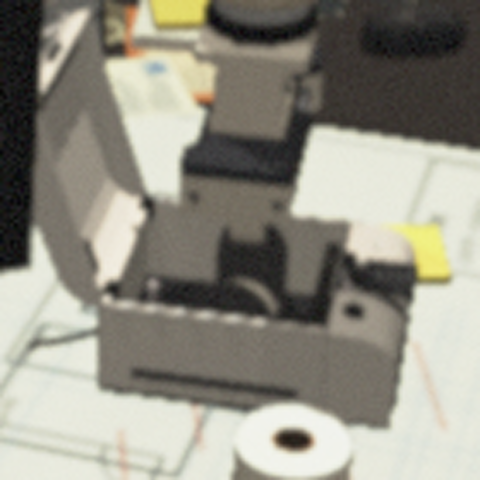

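```bash
python3 - <<'E'
from h import *
for v in ('side','top'):
    p=arm.get_image(v); s=arm.observe(); print(s['force'],s['joint_efforts'].round(2))
    for n in ('guide_face','guide','label_roll'):
        for r in (arm.place_of(n,p) if n!='guide' else arm.look_for(n,p))[:2]:
            w=atz(p,r['centre'],.083 if n!='label_roll' else .044); print(v,n,r['conf'],np.array(r['centre'])*[640,480],R.from_euler('z',-YAW).apply(w-O))
E
```

```text
[0.6929914  0.95831584 0.37265304] [ 2.200e-01 -6.272e+01  8.830e+00 -2.373e+01 -4.000e-02 -8.000e-02
  0.000e+00]
side guide_face 0.55 [349.696 219.792] [ 0.01085125 -0.02546486  0.083     ]
side guide_face 0.23 [380.672 240.096] [-0.07158585  0.04916731  0.083     ]
side guide 0.69 [355.072 226.896] [-0.00634704  0.00434765  0.083     ]
side label_roll 0.38 [347.968 243.984] [0.00645781 0.02214442 0.044     ]
[-0.08638609 -0.42736081 -0.61510877] [ 3.000e-02 -6.270e+01  8.740e+00 -2.372e+01 -5.000e-02 -7.000e-02
 -0.000e+00]
```

The guide is moving, seen at about (350, 220) in the side view. I keep pushing in small steps until the force rises at the stop.

{"name": "carry_out", "arguments": {
  "claw": [0, 0, 0, 0],
  "delta_pos": [
    [0, 0.4, 0],
    [0, 0.3, 0],
    [0, 0.3, 0],
    [0, 0, 0]
  ],
  "angular": [
    [0, 0, 0],
    [0, 0, 0],
    [0, 0, 0],
    [0, 0, 0]
  ]
}}

```text
clock: 13.15
position: [0.531, -0.2464, 0.0865]
ee_rot: [3.135, 0.154, 0.009]
force: [-0.5, 0.8, 0.8]
width: 0.004
gripper_force: 0.5
```

{"name": "carry_out", "arguments": {
  "claw": [0, 0, 0],
  "delta_pos": [
    [0, 0.3, 0],
    [0, 0.2, 0],
    [0, 0, 0]
  ],
  "angular": [
    [0, 0, 0],
    [0, 0, 0],
    [0, 0, 0]
  ]
}}

```text
clock: 13.45
position: [0.5312, -0.2475, 0.0862]
ee_rot: [-3.135, -0.159, -0.006]
force: [-2.4, 12.0, 7.1]
width: 0.003
gripper_force: 6.6
```

Force is up to 12 N, so the guide has reached something solid, most likely its stop. I retreat and check.

{"name": "carry_out", "arguments": {
  "claw": [0, 0, 0, 0, 0, 0, 0, 0, 0, 0, 0, 0, 0],
  "delta_pos": [
    [0, -0.6, 0],
    [0, -0.7, 0],
    [0, 0, -2],
    [0, 0, -4],
    [0, 0, -4],
    [0, 0, -4],
    [-4, 0, 0],
    [-4, 0, 0],
    [-4, 0, 0],
    [-4, 0, 0],
    [-3, 0, 0],
    [0, 0, 0],
    [0, 0, 0]
  ],
  "angular": [
    [0, 0, 0],
    [0, 0, 0],
    [0, 0, 0],
    [0, 0, 0],
    [0, 0, 0],
    [0, 0, 0],
    [0, 0, 0],
    [0, 0, 0],
    [0, 0, 0],
    [0, 0, 0],
    [0, 0, 0],
    [0, 0, 0],
    [0, 0, 0]
  ]
}}

```text
clock: 14.75
position: [0.3405, -0.2567, 0.2258]
ee_rot: [3.135, 0.154, 0.011]
force: [-0.4, 0.5, -0.3]
width: 0.003
gripper_force: 0.0
```

```bash
python3 - <<'E'
from h import *
s=arm.observe(); print(s['position'],s['force'],s['clock'])
ims=[]
for v,b in (('top',(200,330,310,440)),('side',(150,290,280,420))):
    p=arm.get_image(v); a=cv2.cvtColor(p['frame'],cv2.COLOR_RGB2BGR)[b[0]:b[1],b[2]:b[3]]
    for n,z in (('guide_face',.083),('label_roll',.044),('cover_edge',.2235)):
        for r in arm.place_of(n,p)[:1]:
            w=atz(p,r['centre'],z); print(v,n,r['conf'],np.array(r['centre'])*[640,480],'printer',R.from_euler('z',-YAW).apply(w-O))
    ims.append(cv2.resize(a,(395,395),interpolation=cv2.INTER_CUBIC))
cv2.imwrite('pics/a8.png',np.hstack(ims))
E
```

```text
[ 0.34045362 -0.25670972  0.22580204] [-0.39005402  0.52382385 -0.3041949 ] 14.75
top guide_face 0.39 [381.312 261.504] printer [ 0.00094931 -0.05141078  0.083     ]
top label_roll 0.5 [352.192 265.2  ] printer [0.00570388 0.02778378 0.044     ]
top cover_edge 0.64 [363.712 206.4  ] printer [ 0.12813006 -0.00734317  0.2235    ]
side guide_face 0.87 [355.584 219.216] printer [-0.00280064 -0.03115792  0.083     ]
side label_roll 0.42 [346.88  242.976] printer [0.00965456 0.01834761 0.044     ]
side cover_edge 0.95 [298.368 164.016] printer [ 0.13474195 -0.01442395  0.2235    ]
```

View pics/a8.png

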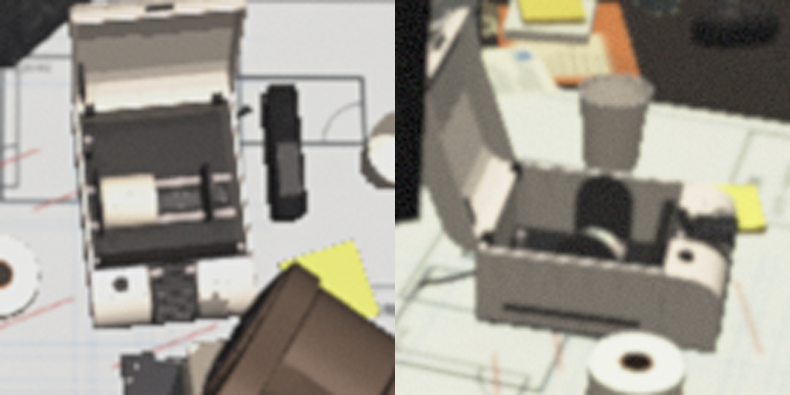

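The guide has moved about 37 mm to its stop. The roll is in place, the cover is fully open, the desk is undisturbed and the arm is clear, so I hand in.

```bash
python3 -c "
from cell import arm
print(arm.sign_off())"
```

```text
the job is handed in; nothing more can be done
None
```

The printer is ready for the roll change and the job is handed in: tab pressed, cover fully open, guide pushed about 37 mm until it stopped hard at 12 N (taken as its outer stop), old roll still in place, feed button untouched, and arm clear. The tab press reached 42 N at the fingertips at full travel, and I don't know whether the 40 N limit counts that.

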